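Clear the paper holder and mount the masking-paper roll

ROBOT

A 6-joint arm with a two-finger parallel gripper is mounted at the origin on the work surface. World frame = base frame: x ahead of the robot, y to its left, z up, the work surface at z = 0. Lengths are in mm, angles in rad, forces in N, time in s.
With the tool pointing down it reaches from about 275 to 825 mm from the base axis. Payload 4.9 kg.
Tool frame: the origin (TCP) lies at the very end of the fingers, on their centre line; the grasp point (between the pads) lies 19 mm behind it; z points along the fingers, y is the line along which they close (so a half turn about z gives the same grasp; the last joint's range is limited). The gripper opens to 85 mm and grips with 20 to 120 N. Pads are 22 mm wide; open, the fingers measure 114 mm over their backs; the gripper's body (76 mm by 85 mm) begins 54 mm behind the grasp point. The pads swing forward as they close: fully open they stand 13 mm farther back than shut.
Start: joints at [1.098, 0.326, -0.193, 1.052, 0, 1.437], TCP at [182.791, 518.754, 231.281] pointing down, gripper open.
Joint ranges: [-2.65, 2.65], [-0.97, 1.79], [-1.3, 1.35], [-1.93, 2.1], [-1.47, 1.37], [-3.14, 3.14]. Speed limits (rad/s): [2.57, 2.57, 3.14, 3.14, 3.14, 3.14].

INTERFACE

Orientations are given as [roll, pitch, yaw] about the fixed x, y, z axes, in that order (R = Rz(yaw) Ry(pitch) Rx(roll)).
In Python, from bench import bot, solve_ik, imaging gives the robot as it stands. Calls block until the motion is done:
- bot.move_ptp(position, orientation): joint-space move of the TCP to a pose.
- bot.movel(position, rot=None, max_speed=150, threshold=None): straight line of the TCP; rot=None keeps the orientation; max_speed is the mean speed in mm/s. With threshold (N) it stops when the force on the tool has changed by that much, and returns True; else False.
- bot.move_j(angles): joint-space move.
- bot.grip(opening, effort=None): opening from 0.0 (shut) to 1.0 (fully open); effort is the grip in N (None keeps the last); returns when the fingers have stopped.
- bot.dwell(seconds).
- solve_ik(position, orientation): joint angles nearest the present ones, or None.
- bot.get_state(): the state.
- imaging.capture(name): name is "scene" or "side" or "wrist"; returns the picture (420x560x3 uint8, blue, green, red); there is no depth.
- imaging.camera_model(name): a dict with "K" (3x3 intrinsics, pixels), "k1" (the pictures are not rectified: a ray, as slopes to the right and down, at radius r is drawn at 1 + k1 r^2 times it, then the intrinsics apply), "position" and "rotation" of the camera in the world. Camera axes: x right, y up, looking along -z (the intrinsics and any distortion apply to the point x, -y, -z); pixel columns grow to the right and rows downward; lengths in mm; the calibration is good to about 2 mm. A picture is of the moment at which its call begins: read the wrist's pose just before it. camera_model takes no time and is no camera call; for the wrist camera it gives the pose at the moment of the call.
A pose or a line that the arm cannot do raises bot.IKError and nothing moves.
- bot.sign_off(): hands the job in; it is judged then, once.
The state is a dict: "t": time; "qpos": joint angles; "joint_velocities": joint speeds; "effort": joint torques, N m; "tcp_pos": TCP position; "orientation": TCP orientation; "contact_force": force on the tool from outside, world axes, zero at the start; "wrist_torque": the same for the moment, N m; "opening": opening from 0.0 (shut) to 1.0 (fully open); "gripper_force": force on a finger pad.
Only numpy, scipy, OpenCV 4.12 (cv2) and the standard library are available. Lean on these libraries where they do the work, as an engineer would, in place of code of your own. Each camera call takes 0.05 s, during which the arm holds its last target. There are 200 camera calls.

TASK

A small spray can has been left standing between the two arms of the empty paper-roll holder. Lift it out without tipping it over and stand it upright in the wooden tray with the other two containers, then mount the roll of masking paper that lies on the bench: squeeze its spring-loaded spindle shorter between the arms, level it and let it spring out, so that its two ends sit fully home in the two cups (either way round), and let go. Leave the other things on the bench and in the tray where they are.

Things in the scene. Friction and masses are not known exactly. Their poses are not given: they have to be found in the camera images.
- holder: grey steel bench holder for a paper roll, fixed. Origin under the centre of its base plate, 120 (x) x 264 (y) x 6 mm, z up. Along the -x edge a tear bar, 35 mm high, reaching to x = -71 mm. Two arms at y = +-121 to +-126 mm, 36 mm wide, round tops 103 mm high, each with a black cup on its inner face. Only the spray can stands between them
- cup_left (a point): centre of the inner floor of the cup on the +y arm, 85 mm above the bench; axes as the holder's. The cup opens to the holder's -y; round, 21 mm inside, 31 mm outside, 7 mm deep. The two cup floors are 234 mm apart, the rims 220 mm
- cup_right (a point): the same for the cup on the -y arm; it opens to the holder's +y
- roll_mid (a point): centre of the brown paper roll, 56 mm diameter, 150 mm long, 0.27 kg, lying on the bench (axis 28 mm up); y along its spindle to the sprung end. Spindle barrel, one with the roll: 26 mm diameter, ends 96 mm each side of the centre. Fixed end (-y): pin 13 mm diameter, 14 mm long, round tip. Sprung end: white plunger 20 mm diameter out to 120 mm from the centre, then a like pin
- fixed_tip (a point): tip of the fixed pin, 110 mm from roll_mid along its -y
- sprung_tip (a point): tip of the plunger's pin, 134 mm from roll_mid along its +y while the spring is not pressed
- plunger (a joint): how far the plunger is pressed into the barrel, 0 to 0.024 m; the spring needs 3.6 N to start, 10.8 N at full travel. Tip to tip the free spindle is 244 mm, fully pressed 220 mm, seated in both cups 234 mm (pressed 10 mm). With one tip on its cup's floor it must be pressed over 17 mm for the other tip to pass inside the other cup's rim
- spray_mid (a point): centre of the spray can that is in the way: round, 52 mm diameter, 155 mm high with its full-width cap (50 mm diameter, the top 45 mm), about 0.2 kg, white with a grey cap; it stands on the holder's base plate. This point lies half-way up on its axis, z along the axis
- tray_in (a point): centre of the inner floor, 6 mm above the bench, of the wooden tray, which is fixed. Tray 90 (x) x 280 (y) x 45 mm high outside, walls 6 mm; x across, y along it, z up. Two other containers stand at about y = +25 and +95 mm; the end from y = -15 to -134 mm is free
- spare_mid (a point): centre of another can, standing in the tray: 54 mm diameter, 130 mm high; to be left alone
- thinner_mid (a point): centre of a brown bottle standing in the tray: 54 mm diameter, 140 mm high; to be left alone
- tape_mid (a point): centre of a roll of tape lying flat on the bench: 100 mm diameter, 48 mm high; to be left alone
- mug_mid (a point): centre of a white mug on the bench: 80 mm diameter, 92 mm high; to be left alone
There are look-alikes about, which are no part of the job. Leave any green or yellow look-alike of the part that bears spray_mid alone.

How it is judged:
By the outcome, as a careful person would: the job done as asked, in the order asked, and still so for the second after the job is handed in, with the robot touching nothing.
It also fails if it takes over 67 s, if anything falls off the work surface, if the arm or the gripper's body presses on something with over 40 N, if the wrist force passes 120 N, or if a joint passes its speed limit or range.

## Working session

There is one attempt and no reset: what is moved stays moved. The work goes in short steps, each a Python script; the robot and the scene stay as the last script left them, time stands still between calls to the robot, and variables do not carry over. Pictures are saved under pics/ and viewed, at most 13 in all, crops included, and the job is handed in when it is done.

```bash
ls; mkdir -p pics; python3 - <<'E'
from bench import bot, imaging
import cv2
for n in ("scene","side"):
    cv2.imwrite(f"pics/{n}0.png", cv2.resize(imaging.capture(n),(784,588),interpolation=cv2.INTER_CUBIC))
    m=imaging.camera_model(n); print(n,m)
print(bot.get_state())
E
```

```text
pics
scene {'K': array([[424.06898516,   0.        , 285.13765675],
       [  0.        , 424.06898516, 214.67366993],
       [  0.        ,   0.        ,   1.        ]]), 'k1': -0.07597010007478244, 'position': array([1203.13994491,  -99.97479167, 1005.21357295]), 'rotation': array([0.60525296, 0.01275922, 1.41133288])}
side {'K': array([[519.00244242,   0.        , 276.44360808],
       [  0.        , 519.00244242, 209.51890996],
       [  0.        ,   0.        ,   1.        ]]), 'k1': 0.06930569246607517, 'position': array([ 305.67661021, -934.88734245, 1235.68880101]), 'rotation': array([ 0.70130029, -0.01880959, -0.24333599])}
{'t': 0.1, 'qpos': array([ 1.09778289e+00,  3.26881557e-01, -1.93469145e-01,  1.05199663e+00,
        1.76096189e-05,  1.43656935e+00]), 'joint_velocities': array([-0.00111211, -0.00258615,  0.00256538, -0.00058256, -0.00021134,
       -0.00070682]), 'effort': array([ 6.13270349e-04, -4.44237828e+01,  2.63039017e+01,  7.88242905e-03,
       -1.55011662e-04,  1.27830248e-05]), 'tcp_pos': array([182.55154083, 518.27856605, 230.57930693]), 'orientation': array([-3.14005795e+00, -2.25013489e-04,  2.80280601e+00]), 'contact_force': array([0.72485228, 0.03757859, 0.11006962]), 'wrist_torque': array([0.00211788, 0.07657498, 0.04211518]), 'gripper_force': 0.0, 'opening': 1.0015254394244801}
```

View pics/scene0.png

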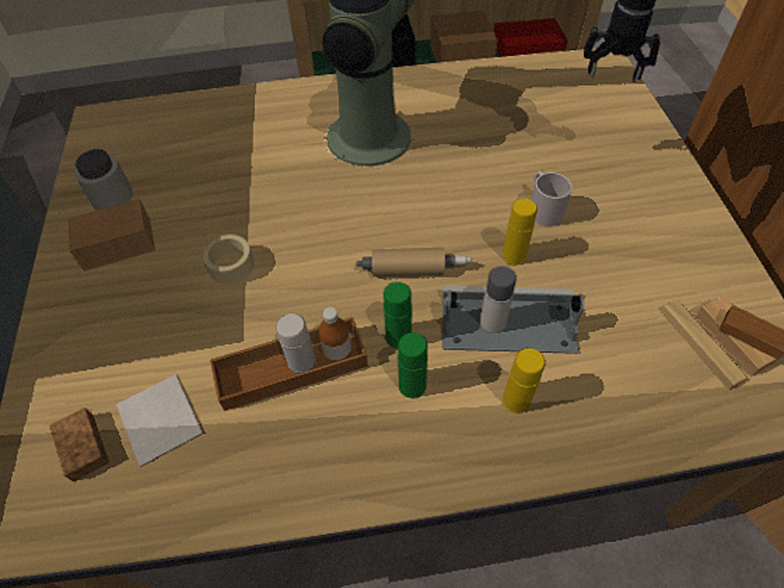

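View pics/side0.png

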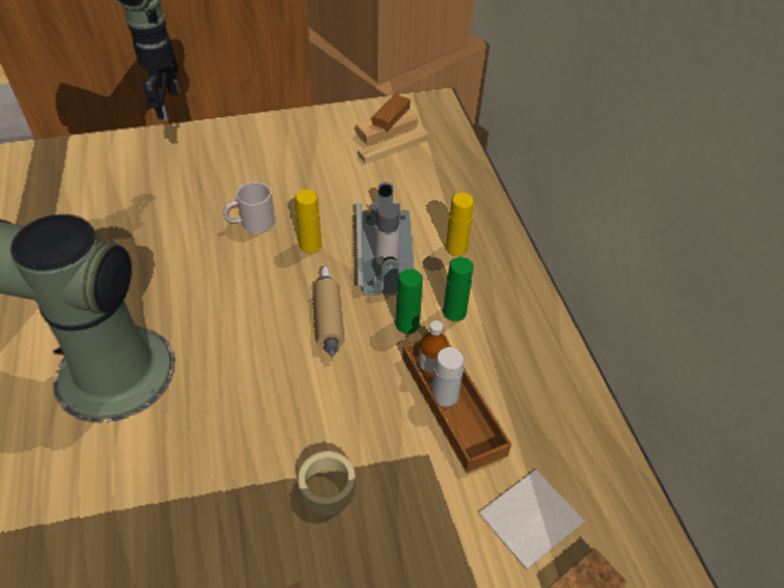

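The target candidates in the scene picture are:
- The white can with a grey cap at (497,300) (scene) and (388,230) (side). It stands on the holder's base between the arms and fits the description.
- Green look-alikes at (397,313) and (412,365), and yellow ones at (519,231) and (524,381), all off the holder.
- A grey can with a black cap, far left at (100,178), also off the holder.

The roll lies at (410,262) and the tray at (290,362), with its free end to the left (-y).

```bash
cat > h.py <<'E'
import numpy as np, cv2
from scipy.spatial.transform import Rotation as Ro
from bench import bot, solve_ik, imaging
def rays(m,px):
    px=np.atleast_2d(np.array(px,float)); K=m["K"]
    d=(px-K[[0,1],2])/[K[0,0],K[1,1]]; u=d.copy()
    for _ in range(20): u=d/(1+m["k1"]*(u**2).sum(1,keepdims=True))
    c=np.c_[u[:,0],-u[:,1],-np.ones(len(u))]
    return Ro.from_euler('xyz',m["rotation"]).apply(c)
def plane(m,px,z):
    d=rays(m,px); p=m["position"]; return p+d*((np.asarray(z)-p[2])/d[:,2])[:,None]
def tri(m1,p1,m2,p2):
    A=np.zeros((3,3));b=np.zeros(3);L=[]
    for m,p in((m1,p1),(m2,p2)):
        d=rays(m,p)[0];d/=np.linalg.norm(d);P=np.eye(3)-np.outer(d,d);A+=P;b+=P@m["position"];L.append((P,m["position"]))
    x=np.linalg.solve(A,b);return x,max(np.linalg.norm(P@(x-q)) for P,q in L)
def proj(m,X):
    c=Ro.from_euler('xyz',m["rotation"]).inv().apply(np.atleast_2d(X)-m["position"])
    u=np.c_[c[:,0],-c[:,1]]/-c[:,2:]; u=u*(1+m["k1"]*(u**2).sum(1,keepdims=True))
    return u*[m["K"][0,0],m["K"][1,1]]+m["K"][[0,1],2]
E
python3 - <<'E'
from h import *
np.set_printoptions(precision=1,suppress=True)
s=imaging.camera_model("scene");d=imaging.camera_model("side");w=imaging.camera_model("wrist")
st=bot.get_state();R=Ro.from_euler('xyz',st["orientation"])
print("wrist cam in tool",R.inv().apply(w["position"]-st["tcp_pos"]),(R.inv()*Ro.from_euler('xyz',w["rotation"])).as_euler('xyz'),w["K"][0,0],w["k1"])
P={"cap":((502,275),(388,208)),"fix":((359,265),(332,355)),"spr":((480,261),(323,268)),"cupL":((576,303),(386,190)),
"cnr+y":((580,353),(411,209)),"mug":((552,183),(255,192)),"yel1":((524,206),(307,197)),"grn1":((397,291),(409,277))}
for k,(a,b) in P.items(): print(k,*tri(s,np.array(a)/1.4,d,np.array(b)/1.4))
print("cap161",plane(s,np.array((502,275))/1.4,161.),plane(d,np.array((388,208))/1.4,161.))
tr=np.array([(212,362),(223,408),(367,357),(355,320)])/1.4
print("tray rim",plane(s,tr,45.)); print("side",plane(d,np.array([(404,347),(470,468),(508,444)])/1.4,45.))
print("base",plane(s,np.array([(580,353),(441,349)])/1.4,6.),"rolltips",plane(s,np.array([(359,265),(480,261)])/1.4,28.))
a=imaging.capture("scene")[180:260,300:425];b=imaging.capture("side")[125:260,215:310]
f=lambda i,h:cv2.resize(i,(int(i.shape[1]*h/i.shape[0]),h),interpolation=cv2.INTER_CUBIC)
A=f(a,300);B=f(b,420);o=np.zeros((420,A.shape[1]+B.shape[1],3),np.uint8);o[:300,:A.shape[1]]=A;o[:,A.shape[1]:]=B
print(o.shape,A.shape,B.shape);cv2.imwrite("pics/crop.png",o)
E
```

```text
wrist cam in tool [  72.2    1.8 -142.7] [2.9 0.  1.6] 296.84347459868457 -0.00518352327135718
cap [603.  170.5 164. ] 0.08423416095275754
fix [425.2 -75.   18.9] 2.4258009820169404
spr [452.  179.2   7.5] 5.778367400201097
cupL [634.9 315.8  84.1] 1.7781787053958553
cnr+y [700.5 320.6   5.6] 2.272590996568183
mug [334.4 360.8  98.2] 2.5269962559714187
yel1 [440.7 257.8 153.7] 2.959061401435378
grn1 [598.5 -18.4 151.7] 1.2120569816333109
cap161 [[600.7 171.6 161. ]] [[603.8 173.5 161. ]]
tray rim [[ 624.1 -371.7   45. ]
 [ 721.3 -350.8   45. ]
 [ 660.5  -85.4   45. ]
 [ 576.   -97.7   45. ]]
side [[ 569.  -109.6   45. ]
 [ 615.6 -392.5   45. ]
 [ 698.1 -363.2   45. ]]
base [[698.9 322.5   6. ]
 [644.8  58.9   6. ]] rolltips [[430.2 -73.5  28. ]
 [462.4 178.2  28. ]]
(420, 763, 3) (300, 468, 3) (420, 295, 3)
```

View pics/crop.png

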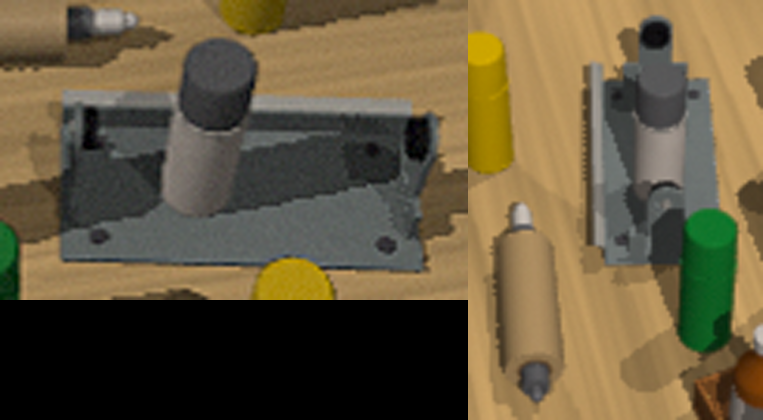

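The crop confirms it: the white can with the grey cap, at (210,120) on the left and (662,120) on the right, stands on the holder base between the arms. The sprung (white) end of the roll points to +y. Next is a look from near with the wrist camera.

```bash
python3 - <<'E'
from h import *
np.set_printoptions(precision=1,suppress=True)
bot.move_ptp([545,120,340],[np.pi,0,1.37])
st=bot.get_state();w=imaging.camera_model("wrist");im=imaging.capture("wrist")
np.save("w1.npy",w,allow_pickle=True);cv2.imwrite("pics/w1raw.png",im)
cv2.imwrite("pics/w1.png",cv2.resize(im,(784,588),interpolation=cv2.INTER_CUBIC))
print(st["t"],st["tcp_pos"],w["position"],w["rotation"])
E
```

```text
2.1833 [544.6 120.9 339.8] [558.4 192.6 482.5] [-0.3  0.  -0.2]
```

View pics/w1.png

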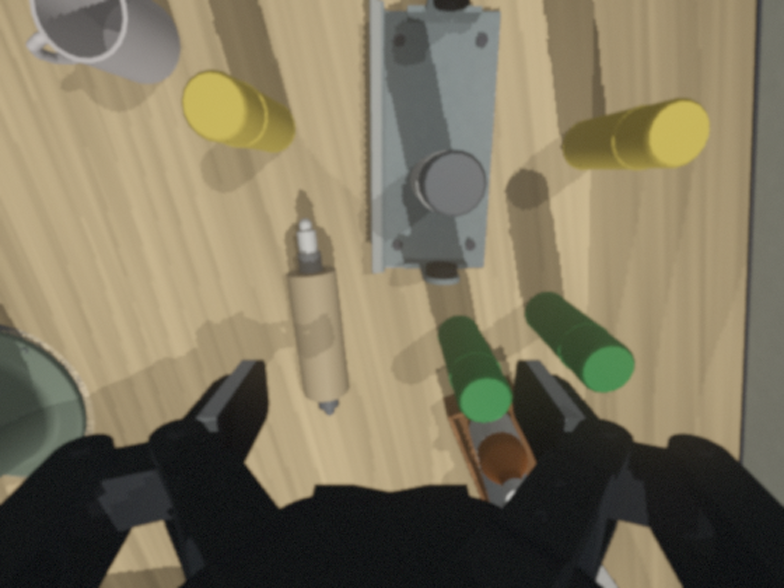

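```bash
python3 - <<'E'
from h import *
np.set_printoptions(precision=1,suppress=True)
w=np.load("w1.npy",allow_pickle=True).item()
im=cv2.imread("pics/w1raw.png");P=lambda l,z:plane(w,np.array(l)/1.4,float(z))
c=P([(499,14),(485,266)],6);v=c[0]-c[1];yaw=np.arctan2(-v[0],v[1]);print("base",c,np.linalg.norm(v),"yaw",yaw)
xh=np.array([np.cos(yaw),np.sin(yaw),0]);yh=np.array([-xh[1],xh[0],0]);o=c.mean(0)-60*xh;print("holder",o,"cupL",o+117*yh,"cupR",o-117*yh)
print("cap",P([(453,183)],161),P([(420,183),(486,183)],161))
# cap circle by mask
g=cv2.cvtColor(im,cv2.COLOR_BGR2HSV)[90:165,280:365];
cc=cv2.HoughCircles(cv2.medianBlur(cv2.cvtColor(im,cv2.COLOR_BGR2GRAY),3)[90:170,270:370],cv2.HOUGH_GRADIENT,1,50,param1=60,param2=12,minRadius=18,maxRadius=30)
print("hough",cc, P((cc[0,:1,:2]+[270,90])*1.4,161) if cc is not None else "")
t=P([(330,411),(305,221)],28);print("tips",t,np.linalg.norm(t[0]-t[1]))
u=(t[1]-t[0])/np.linalg.norm(t[1]-t[0]);print("mid",t[0]+110*u,t[1]-134*u,"yaw",np.arctan2(-u[0],u[1]))
e=P([(289,275),(334,268),(303,403),(348,390)],28);print("paper mid",e.mean(0))
print("cup proj", proj(w,[o+[0,0,85]-110*yh,o+[0,0,85]+110*yh])*1.4)
E
```

```text
base [[694.7 318.5   6. ]
 [645.9  64.5   6. ]] 258.66474383564486 yaw -0.1895377029768885
holder [611.4 202.8   6. ] cupL [633.4 317.7   6. ] cupR [589.3  87.9   6. ]
cap [[602.5 174.1 161. ]] [[578.3 179.  161. ]
 [626.8 169.2 161. ]]
hough [[[53.5 41.5 24.6]]] [[602.3 173.3 161. ]]
tips [[428.  -75.1  28. ]
 [456.9 158.5  28. ]] 235.4708540436705
mid [441.5  34.   28. ] [440.4  25.6  28. ] yaw -0.12321145441018107
paper mid [438.5  24.1  28. ]
cup proj [[443.1 266.5]
 [450.3   4.3]]
```

```bash
python3 - <<'E'
from h import *
np.set_printoptions(precision=2,suppress=True)
r=[np.pi,0,1.381]
bot.move_ptp([602.5,173.7,185],r); bot.movel([602.5,173.7,106],max_speed=120)
bot.grip(0.0,40); s=bot.get_state(); print(s["t"],s["opening"],s["gripper_force"],s["tcp_pos"],s["contact_force"])
bot.movel([602.5,173.7,290],max_speed=200); s=bot.get_state(); print(s["t"],s["opening"],s["gripper_force"],s["contact_force"])
bot.move_ptp([653,-309,295],[np.pi,0,1.74])
s=bot.get_state(); print(s["t"],s["opening"],s["gripper_force"],s["tcp_pos"],s["orientation"])
w=imaging.camera_model("wrist");im=imaging.capture("wrist");np.save("w2.npy",w,allow_pickle=True);cv2.imwrite("pics/w2raw.png",im)
sc=imaging.capture("scene");sd=imaging.capture("side");cv2.imwrite("pics/s2.png",sc);cv2.imwrite("pics/d2.png",sd)
o=np.zeros((588,784,3),np.uint8); o[:300,:400]=cv2.resize(im,(400,300))
o[300:588,:384]=cv2.resize(sd[200:350,260:460],(384,288)); o[:,400:784]=cv2.resize(sc[150:375,120:267],(384,588))
cv2.imwrite("pics/c2.png",o)
E
```

```text
4.2 0.580438933490443 41.268007792532444 [603.41 173.81 107.22] [ 0.03 -0.75  5.81]
5.2667 0.5792159935687897 41.837492203339934 [-0.07 -0.61 -3.32]
7.0333 0.5782171614208864 41.81788810528815 [ 653.42 -307.73  295.03] [ 3.14 -0.    1.74]
```

View pics/c2.png

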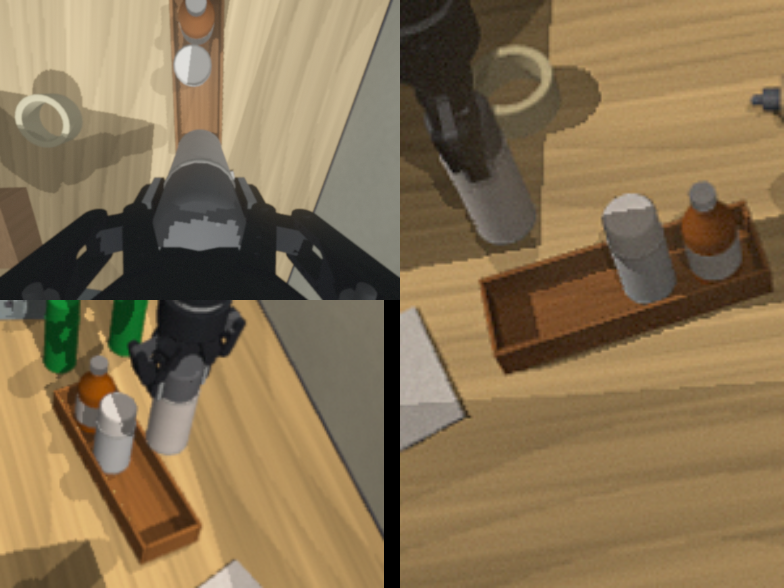

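```bash
python3 - <<'E'
from h import *
np.set_printoptions(precision=1,suppress=True)
w=np.load("w2.npy",allow_pickle=True).item();s=imaging.camera_model("scene");d=imaging.camera_model("side")
f=lambda l:[(120+(x-400)/2.612,150+y/2.612) for x,y in l];g=lambda l:[(260+x/1.92,200+(y-300)/1.92) for x,y in l]
print("scene -x-y,-x+y,+x-y,+x+y",plane(s,f([(482,285),(747,207),(503,348),(772,272)]),45.))
print("side -x+y,-x-y,+x-y",plane(d,g([(57,388),(142,553),(199,522)]),45.))
print("tri",tri(s,f([(482,285)]),d,g([(142,553)])),tri(s,f([(747,207)]),d,g([(57,388)])),tri(s,f([(503,348)]),d,g([(199,522)])))
print("wrist edges",plane(w,np.array([(178,130),(221,130),(174,60),(223,60)])*1.4,45.))
E
```

```text
scene -x-y,-x+y,+x-y,+x+y [[ 625.7 -371.8   45. ]
 [ 577.8  -99.9   45. ]
 [ 698.8 -350.5   45. ]
 [ 658.1  -84.4   45. ]]
side -x+y,-x-y,+x-y [[ 573.9 -103.5   45. ]
 [ 613.5 -385.    45. ]
 [ 701.6 -359.6   45. ]]
tri (array([ 617. , -376.9,   29.2]), np.float64(1.017508748799217)) (array([ 574.8, -100. ,   40.3]), np.float64(0.16139300814692015)) (array([ 700.1, -354.4,   41.6]), np.float64(4.318792825889469))
wrist edges [[ 615.3 -319.5   45. ]
 [ 695.1 -305.7   45. ]
 [ 590.9 -199.4   45. ]
 [ 674.1 -185.    45. ]]
```

```bash
python3 - <<'E'
from h import *
np.set_printoptions(precision=2,suppress=True)
bot.movel([654.5,-309,116],max_speed=150)
print(bot.movel([654.5,-309,102],max_speed=25,threshold=5)); s=bot.get_state(); print(s["t"],s["tcp_pos"],s["contact_force"])
bot.grip(0.85); bot.dwell(0.1); bot.movel([654.5,-309,290],max_speed=250)
a=imaging.capture("scene");b=imaging.capture("side")
bot.move_ptp([440,25,240],[np.pi,0,1.447])
s=bot.get_state(); print(s["t"],s["tcp_pos"])
w=imaging.camera_model("wrist");im=imaging.capture("wrist");np.save("w3.npy",w,allow_pickle=True);cv2.imwrite("pics/w3raw.png",im)
o=np.zeros((588,784,3),np.uint8); o[:,:]=cv2.resize(im,(784,588),interpolation=cv2.INTER_CUBIC)
o[378:,:280]=cv2.resize(b[200:350,260:460],(280,210)); o[378:,504:]=cv2.resize(a[180:300,130:290],(280,210))
cv2.imwrite("pics/c3.png",o)
E
```

```text
True
8.9583 [ 655.17 -309.15  107.09] [ 0.53 -0.42  4.27]
11.8833 [441.14  24.51 240.34]
```

View pics/c3.png

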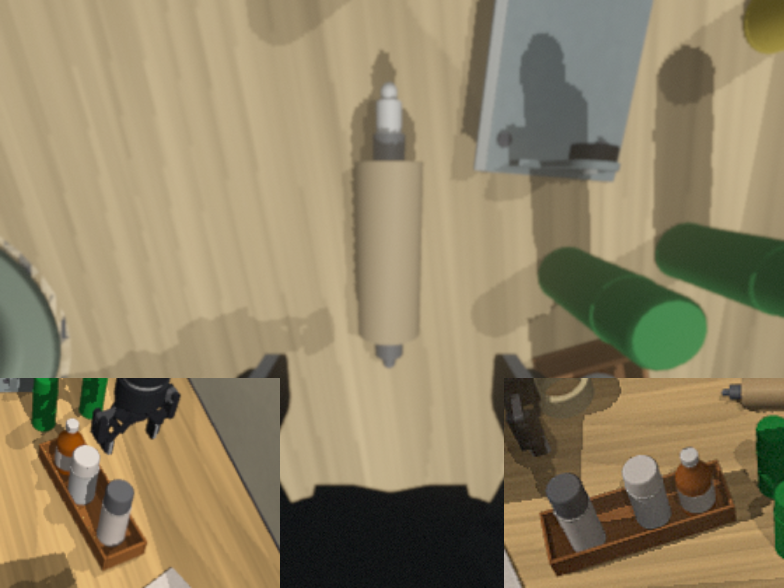

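The can stands upright in the tray's free end, as both insets show. The roll runs from its sprung tip at (389,85) to its fixed tip at (390,366), and the right cup is at (593,153).

```bash
python3 - <<'E'
from h import *
np.set_printoptions(precision=1,suppress=True)
w=np.load("w3.npy",allow_pickle=True).item();P=lambda l,z:plane(w,np.array(l)/1.4,float(z))
t=P([(390,366),(389,84)],28);u=(t[1]-t[0]);L=np.linalg.norm(u);u/=L;print(t,L,"mids",t[0]+110*u,t[1]-134*u,"yaw",np.arctan2(-u[0],u[1]))
# paper silhouette edges at z=28 approx; end faces: near top z=28..56
e=P([(357,161),(422,161),(359,342),(419,342)],28);print(e,"mid",e.mean(0), np.linalg.norm((e[0]+e[1]-e[2]-e[3])/2))
c=P([(615,180)],6);print("corner +x-y",c,"cupR rim c",P([(593,153)],85))
E
```

```text
[[427.9 -78.6  28. ]
 [456.8 160.8  28. ]] 241.1777965396421 mids [441.1  30.6  28. ] [440.8  27.8  28. ] yaw -0.1201401720771563
[[423.8 107.2  28. ]
 [476.5 100.7  28. ]
 [402.5 -50.9  28. ]
 [457.5 -57.8  28. ]] mid [440.1  24.8  28. ] 159.55076978292377
corner +x-y [[645.   64.3   6. ]] cupR rim c [[588.6  91.1  85. ]]
```

```bash
cat >> h.py <<'E'
yawH=-0.198; O=np.array([612.5,205,0.]); OFF=18.5
xh=np.array([np.cos(yawH),np.sin(yawH),0]);yh=np.array([-xh[1],xh[0],0]);zh=np.array([0,0,1.])
R0=np.c_[yh,xh,-zh]
def pose(tip,a,comp=0.,off=None,dyaw=0.):
    """tip=(x,y,z) of sprung tip, holder frame; a=fixed end up"""
    R=Ro.from_rotvec(dyaw*zh)*Ro.from_rotvec(-a*xh)*Ro.from_matrix(R0); M=R.as_matrix()
    T=O+tip[0]*xh+tip[1]*yh+tip[2]*zh-(134-comp)*M[:,0]+(OFF if off is None else off)*M[:,2]
    return T,R.as_euler('xyz')
E
python3 - <<'E'
from h import *
np.set_printoptions(precision=2,suppress=True)
r=[np.pi,0,np.pi/2-.120]
bot.grip(1.0)
bot.movel([440.9,28.5,60],rot=r,max_speed=200);bot.movel([440.9,28.5,9],max_speed=80)
bot.grip(0.0,80); s=bot.get_state(); print(s["t"],s["opening"],s["gripper_force"],s["tcp_pos"],s["contact_force"])
bot.movel([440.9,28.5,215],max_speed=200); s=bot.get_state(); print(s["t"],s["opening"],s["contact_force"],s["wrist_torque"])
p=pose((0,77,145),.3);print(p)
bot.move_ptp(*p)
s=bot.get_state(); print(s["t"],s["tcp_pos"],s["contact_force"])
sc=imaging.capture("scene");sd=imaging.capture("side");im=imaging.capture("wrist")
for n,i in(("s4",sc),("d4",sd),("w4",im)):cv2.imwrite(f"pics/{n}raw.png",i)
o=np.zeros((588,784,3),np.uint8)
o[:300,:484]=cv2.resize(sc[160:260,290:451],(484,300)); o[:300,484:]=cv2.resize(im,(300,300)); o[300:,:432]=cv2.resize(sd[120:216,230:374],(432,288))
cv2.imwrite("pics/c4.png",o)
E
```

```text
14.4667 0.6340572627356228 82.4590516090393 [441.25  28.47   9.89] [-2.12 -0.66  9.  ]
15.65 0.6289264662286169 [-0.68  0.38 -2.89] [-0.07  0.   -0.01]
(array([601.39, 149.62, 166.93]), array([-3.14,  0.3 ,  1.37]))
16.5 [600.55 149.39 165.62] [ 0.41 -0.07 -2.76]
```

View pics/c4.png

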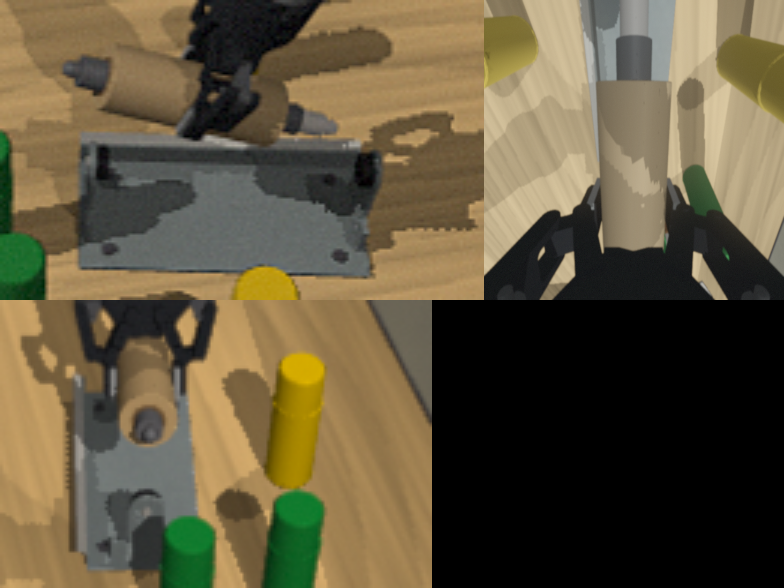

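The roll is held tilted above the holder, with its sprung tip at (337,128) in the scene crop, left of and above the left cup at (365,168).

```bash
python3 - <<'E'
from h import *
np.set_printoptions(precision=1,suppress=True)
s=imaging.camera_model("scene");d=imaging.camera_model("side")
st=bot.get_state();print(st["tcp_pos"],st["orientation"])
H=lambda p:O+p[0]*xh+p[1]*yh+p[2]*zh
R=Ro.from_euler('xyz',st["orientation"]).as_matrix()
M=st["tcp_pos"]-18.1*R[:,2];ts=M+134*R[:,0];tf=M-110*R[:,0]
fs=lambda X:((proj(s,X)-[290,160])*3.0063);fd=lambda X:((proj(d,X)-[230,120])*3)
print("tipS scene",fs(ts),"tipF scene",fs(tf),"tipF side",fd(tf))
for n,p in {"c+y":(60,132,6),"c-y":(60,-132,6),"cupLrim c":(0,110,85),"armLtop outer":(0,126,103),"armLtop in":(0,121,103),"armRtop in":(0,-121,103),"armRtop out":(0,-126,103),"tear -y":(-71,-132,35),"tear +y":(-71,132,35)}.items(): print(n,"scene",fs(H(p)),"side",fd(H(p)))
def z(i,a,b,c,e,f): return cv2.resize(i[a:b,c:e],None,fx=f,fy=f,interpolation=cv2.INTER_CUBIC)
A=z(cv2.imread("pics/s4raw.png"),195,260,310,425,6.5);B=z(cv2.imread("pics/d4raw.png"),125,215,245,300,6)
cv2.imwrite("pics/c5.png",A[:600,:800])
E
```

```text
[601.1 148.2 167.7] [3.1 0.3 1.4]
tipS scene [[336. 129.]] tipF scene [[60.9 67.6]] tipF side [[151.2 134.1]]
c+y scene [[373.2 275.4]] side [[186.3  85.3]]
c-y scene [[ 80.5 268.2]] side [[202.7 260.2]]
cupLrim c scene [[360.6 170.4]] side [[136.1  47.1]]
armLtop outer scene [[383.7 159.1]] side [[135.8  24.8]]
armLtop in scene [[378. 159.]] side [[136.   27.9]]
armRtop in scene [[ 98.5 152.2]] side [[146.7 189.8]]
armRtop out scene [[ 92.7 152. ]] side [[146.9 193.5]]
tear -y scene [[ 81.5 132. ]] side [[ 76.3 244.6]]
tear +y scene [[362.1 138.8]] side [[71.7 68.4]]
```

View pics/c5.png

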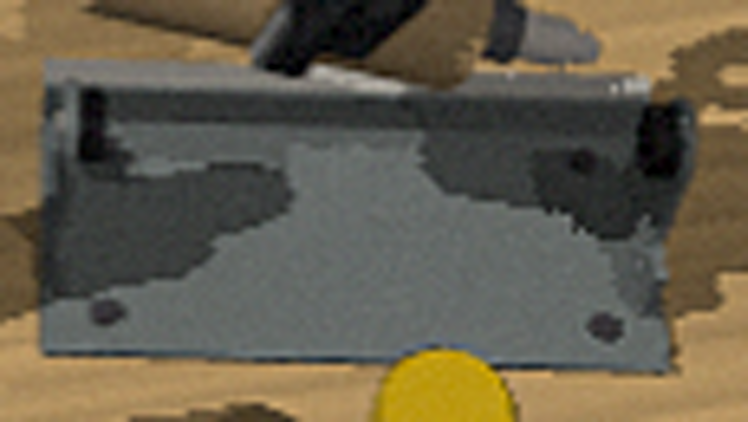

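```bash
cat >> h.py <<'E'
OFF=18.1
def tip(comp=0.):
    st=bot.get_state();R=Ro.from_euler('xyz',st["orientation"]).as_matrix()
    v=st["tcp_pos"]-OFF*R[:,2]+(134-comp)*R[:,0]-O
    return np.array([v@xh,v@yh,v[2]]),st
E
python3 - <<'E'
from h import *
np.set_printoptions(precision=2,suppress=True)
T=lambda t,a,v=100,c=0.,th=None: bot.movel(*[pose(t,a,c)[i] for i in (0,1)],max_speed=v,threshold=th)
T((0,82,84),.3,100);bot.dwell(.3);t,s=tip();print(s["t"],t,s["contact_force"])
e=np.array([0,0,83.5])-t;e[1]=0;e=np.clip(e,-3,3)
T(np.array([0,100,84])+e,.3,50);bot.dwell(.2);t,s=tip();print(s["t"],t,s["contact_force"],e)
hit=T(np.array([0,124,84])+e,.3,20,th=2.5);t,s=tip();print(hit,s["t"],t,yh@s["contact_force"],s["contact_force"])
np.save("e.npy",e)
sc=imaging.capture("scene");sd=imaging.capture("side");im=imaging.capture("wrist")
for n,i in(("s6",sc),("d6",sd),("w6",im)):cv2.imwrite(f"pics/{n}raw.png",i)
f=lambda i,k:cv2.resize(i,None,fx=k,fy=k,interpolation=cv2.INTER_CUBIC)
A=f(sc[170:240,305:435],6);o=np.zeros((600,784,3),np.uint8);o[:420,:780]=A;B=f(im[0:60,200:360],3);o[420:,:480]=B
C=f(sd[118:178,230:330],3);o[420:,484:784]=C;cv2.imwrite("pics/c6.png",o)
E
```

```text
17.7083 [ 0.34 82.15 84.64] [-0.63 -0.83 -3.18]
18.4167 [-0.34 99.81 82.82] [-0.03  0.65 -3.63] [-0.34  0.   -1.14]
True 19.225 [ -0.62 115.07  81.76] -3.9051143969476487 [-0.24 -3.93 -1.1 ]
```

View pics/c6.png

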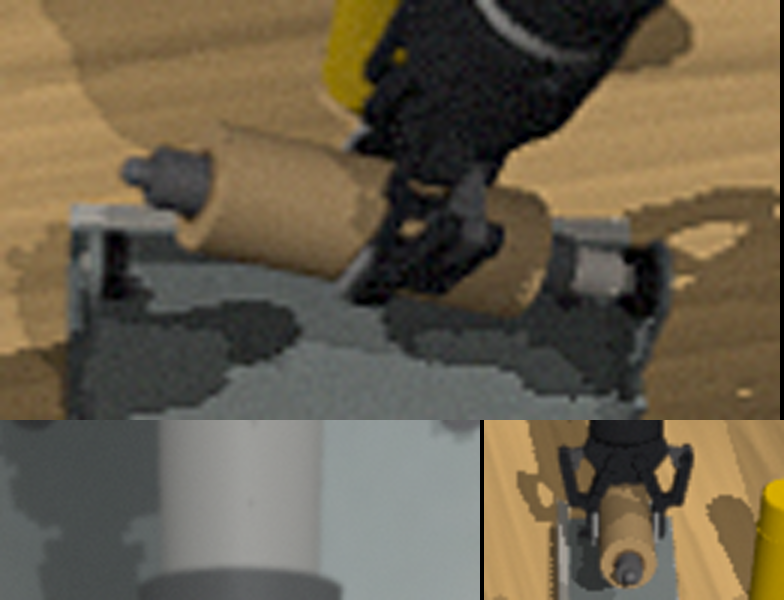

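Contact came at y=115 in the holder frame, which is the cup floor; the rim would have been at about 110. The white plunger's pin is inside the left cup, at (635,275). Next I compress it at a smaller tilt and check before levelling.

```bash
python3 - <<'E'
from h import *
np.set_printoptions(precision=2,suppress=True)
e=np.load("e.npy");Y=115.
def T(a,c,v,z=84.):
    bot.movel(*pose(np.array([0,Y,z])+e,a,-0.+c),max_speed=v);bot.dwell(.15);t,s=tip(c)
    # actual compression and axis-tip z
    R=Ro.from_euler('xyz',s["orientation"]).as_matrix();m=s["tcp_pos"]-OFF*R[:,2]-O
    u=R[:,0]; comp=134-(Y-m@yh)/(u@yh); ft=m-110*u
    print(s["t"],"comp %.1f"%comp,"F",s["contact_force"],"fixed tip",[float(round(x,1)) for x in(ft@xh,ft@yh,ft[2])],"spr tip",t)
    return comp
T(.3,3,30)
T(.2,4,60)
c=T(.2,20,40)
E
```

```text
19.775 comp 2.4 F [-2.19 -4.17 -2.91] fixed tip [-1.0, -115.8, 153.8] spr tip [ -1.15 114.38  82.27]
20.3 comp 3.4 F [-3.59 -3.79 -3.33] fixed tip [-0.9, -120.8, 130.4] spr tip [ -1.03 114.4   82.43]
21.0 comp 18.0 F [-3.39 -7.6  -1.07] fixed tip [-1.0, -106.3, 127.5] spr tip [ -1.09 113.04  82.06]
```

```bash
cat > t.py <<'E'
from h import *
np.set_printoptions(precision=2,suppress=True)
e=np.load("e.npy");Y=115.
def T(a,c,v,z=84.,dx=0.,th=None):
    h=bot.movel(*pose(np.array([dx,Y,z])+e,a,c),max_speed=v,threshold=th);bot.dwell(.15);t,s=tip(c)
    R=Ro.from_euler('xyz',s["orientation"]).as_matrix();m=s["tcp_pos"]-OFF*R[:,2]-O
    u=R[:,0]; comp=134-(Y-m@yh)/(u@yh); ft=m-110*u
    print(h,s["t"],"comp %.1f"%comp,"Fx %.1f Fy %.1f Fz %.1f"%(s["contact_force"]@xh,s["contact_force"]@yh,s["contact_force"][2]),"tau",s["wrist_torque"],"fixed tip",[float(round(x,1)) for x in(ft@xh,ft@yh,ft[2])],"spr tip",t)
    return h
E
python3 - <<'E'
from t import *
T(.2,23.3,40,dx=.6)
T(.14,23.3,40,dx=.6,z=84.5,th=8)
h=T(.07,23.3,30,dx=.6,z=85,th=6)
if not h: h=T(0.0,23.3,30,dx=.6,z=85,th=6)
sc=imaging.capture("scene");sd=imaging.capture("side")
cv2.imwrite("pics/s7raw.png",sc);cv2.imwrite("pics/d7raw.png",sd)
f=lambda i,k:cv2.resize(i,None,fx=k,fy=k,interpolation=cv2.INTER_CUBIC)
o=np.zeros((600,784,3),np.uint8);o[:300,:780]=f(sc[190:240,305:435],6);o[300:,:400]=f(sd[125:200,240:340],4);cv2.imwrite("pics/c7.png",o)
E
```

```text
False 21.4 comp 20.9 Fx -2.9 Fy -10.1 Fz -1.6 tau [-1.53  1.1   0.26] fixed tip [-0.8, -103.4, 126.8] spr tip [ -0.92 112.68  81.88]
False 21.8583 comp 20.7 Fx -3.0 Fy -9.7 Fz -1.9 tau [-1.6   1.1   0.24] fixed tip [-0.9, -105.9, 114.1] spr tip [ -0.94 112.45  82.13]
False 22.4 comp 20.6 Fx -3.1 Fy -9.6 Fz -3.2 tau [-1.8   1.01  0.33] fixed tip [-1.0, -107.7, 99.0] spr tip [ -0.95 112.35  82.33]
False 22.9583 comp 20.7 Fx -2.4 Fy -8.8 Fz -2.5 tau [-1.86  0.98  0.31] fixed tip [-0.9, -108.3, 83.5] spr tip [ -0.73 112.4   82.27]
```

View pics/c7.png

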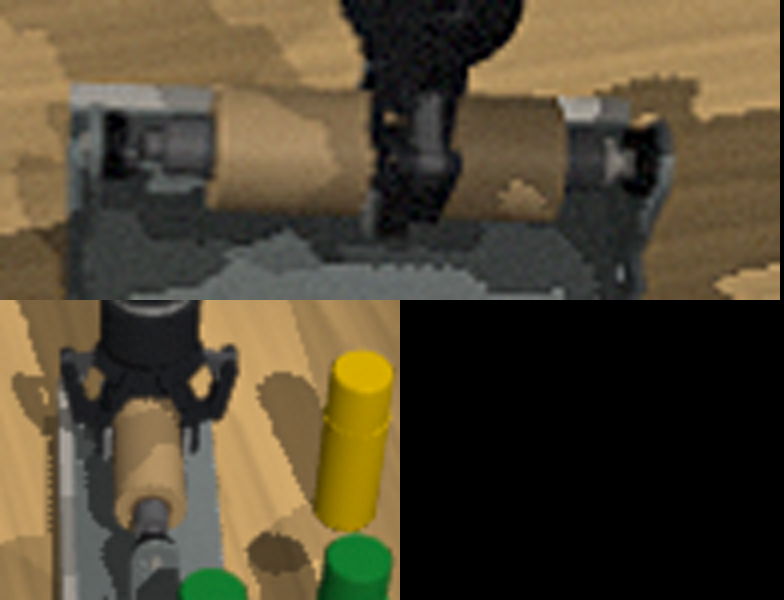

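Levelled. In the picture the fixed pin, at (140,148), is in line with the right cup at (115,145), with 20.7 mm of compression. Now I back off so it enters.

```bash
python3 - <<'E'
from t import *
if not T(0,15,25,dx=.6,z=84.7,th=5): T(0,5,25,dx=.6,z=84.5,th=5)
sc=imaging.capture("scene");sd=imaging.capture("side")
cv2.imwrite("pics/s8raw.png",sc)
E
```

```text
False 23.6917 comp 13.3 Fx -2.4 Fy -7.7 Fz -3.3 tau [-1.5   0.88  0.32] fixed tip [-0.7, -115.6, 83.2] spr tip [ -0.75 113.35  82.29]
True 24.1417 comp 9.7 Fx 2.0 Fy 2.4 Fz 6.2 tau [ 0.37 -0.47  0.16] fixed tip [-0.6, -119.3, 82.8] spr tip [ -0.92 119.67  82.39]
```

```bash
python3 - <<'E'
from t import *
bot.grip(1.0); bot.dwell(.3); p=bot.get_state()["tcp_pos"]
bot.movel([p[0],p[1],p[2]+60],max_speed=80); bot.movel([p[0]-40,p[1],330],max_speed=200); bot.move_ptp([430,100,340],[np.pi,0,1.37]);bot.dwell(.3)
s=bot.get_state();print(s["t"],s["contact_force"])
sc=imaging.capture("scene");sd=imaging.capture("side")
f=lambda i,k:cv2.resize(i,None,fx=k,fy=k,interpolation=cv2.INTER_CUBIC)
o=np.zeros((600,784,3),np.uint8);o[:300,:780]=f(sc[190:240,305:435],6);o[300:,:300]=f(sd[125:225,240:340],3);o[300:,304:784]=f(sc[170:320,120:360],2)[:300];cv2.imwrite("pics/c8.png",o)
E
```

```text
28.0833 [-0.07 -0.06  0.24]
```

View pics/c8.png

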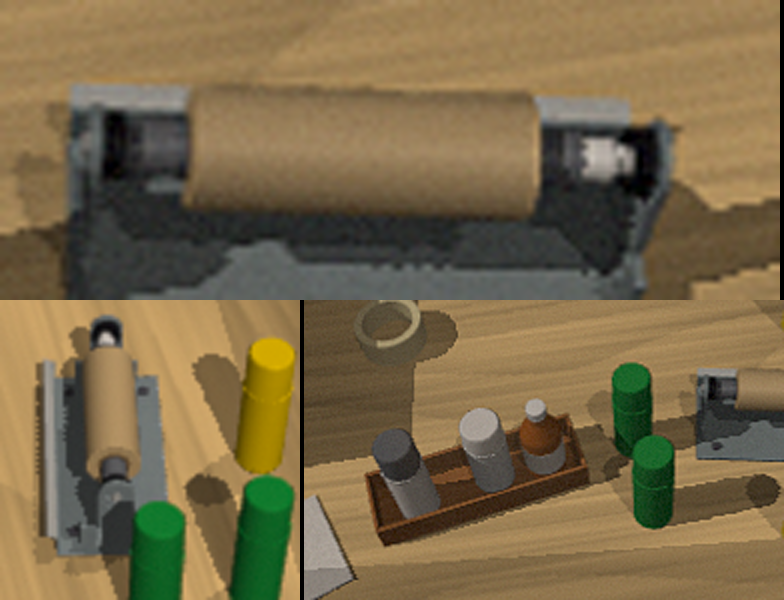

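The roll hangs level with both pins in the cups at (125,148) and (640,155), and the can stands upright in the tray at (405,470). The robot is clear of everything.

```bash
python3 -c "
from bench import bot
print(bot.sign_off())"
```

```text
the job is handed in; nothing more can be done
None
```

The spray can stands upright in the tray and the paper roll is mounted in both cups; I handed the job in at about 28 s of robot time (the limit was 67 s), and the judge's result was not shown.

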